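Sweep the loose sensor cells into the catch pan and stow the rake

TASK

Take the hand rake by its handle and with it sweep the four loose sensor cells that stand on the mat in front of the metal catch pan along the mat into the pan until all four are right inside; do not touch the cells with the fingers or lift them. Then put the rake away upright in its cutout in the dark foam tray, turned the way that fits and fully down, and leave the ring gauge and the test plug where they lie.

Things in the scene. Friction and masses are not known exactly. Their poses are not given: they have to be found in the camera images.
- catch_pan: Catch pan of bare sheet metal, fixed to the bench. Origin on the bench in mid-pan; -x points out of the open mouth, pieces go in along +x. Inside: mouth edge x = -50 mm, back wall x = +50, side walls y = -70 and +70. Walls 3 mm thick, 27 mm high. Floor 2 mm above the bench, behind a ramp at x = -53 to -39 mm. The cells start within x = -155 to -68, y = -46 to +46 mm of this frame.
- pan_mouth (a point): Middle of the catch pan's open mouth edge, on the bench; same axes as the pan. A cell is inside when its middle is more than 9 mm past this line.
- rake_grip (a point): Hand rake (about 160 g, metal foot, black upright handle) standing on the mat. This point is the middle of the handle, 80 mm above the foot's underside. Handle: upright slab 16 mm thick along x (grip it across x), 44 mm wide along y, from 35 to 110 mm above the underside. +x is the sweeping direction.
- rake: The same rake; origin in the middle of its blade's underside (7 mm behind the handle point), same axes. Its 30 mm high foot is a C seen from above: a straight blade 116 mm long along y, x = -6 to +6 mm, and at each end a wing 8 mm thick reaching forward to x = +22 mm; 100 mm clear between the wings, open to +x.
- rake_home (a point): Cutout in the flat dark foam tray (54 x 138 mm, 16 mm high, fixed to the bench): the C shape of the rake's foot with 3 mm to spare all round, 12 mm deep, floor 4 mm above the bench. This point is on that floor, straight below where the handle point belongs (80 mm above it when seated). The rake's +x must point along this +x; turned half round it does not go in.
- ring: Bystander: plain steel ring gauge, 40 mm across, 14 mm high, on the mat to the right of the cells, looking into the pan; origin under its centre
- plug: Bystander: dark test plug, 19 x 55 x 19 mm, lying to the left of the cells (looking into the pan), its length (y axis) roughly along the sweep; origin under its centre
- lever_end (a point): Obstacle: free end of the red lever of the test fixture to the right, fixed, 103 to 124 mm above the bench; from here the lever runs about 75 mm to the right (towards -y). Carry the rake over or well clear of it.
- sensor_tray_a0: Obstacle: the nearest grey tray of sensor cells at the left, fixed, about 236 mm along world x and 217 mm along world y, 65 mm high with its cells; origin under its centre
- cell_0_mid (a point): Loose sensor cell: stubby grey metal hex body with a round collar, 20 mm across, 27 mm tall, 46 g, standing on the mat in front of the pan's mouth. This point is half-way up its axis; z along the axis.
- cell_0: The same loose sensor cell as a body; origin under its foot
- cell_1_mid (a point): Loose sensor cell: stubby grey metal hex body with a round collar, 20 mm across, 27 mm tall, 46 g, standing on the mat in front of the pan's mouth. This point is half-way up its axis; z along the axis.
- cell_1: The same loose sensor cell as a body; origin under its foot
- cell_2_mid (a point): Loose sensor cell: stubby grey metal hex body with a round collar, 20 mm across, 27 mm tall, 46 g, standing on the mat in front of the pan's mouth. This point is half-way up its axis; z along the axis.
- cell_2: The same loose sensor cell as a body; origin under its foot
- cell_3_mid (a point): Loose sensor cell: stubby grey metal hex body with a round collar, 20 mm across, 27 mm tall, 46 g, standing on the mat in front of the pan's mouth. This point is half-way up its axis; z along the axis.
- cell_3: The same loose sensor cell as a body; origin under its foot

How it is judged:
By the outcome, as a careful person would: the job done as asked, in the order asked, and still so for the second after the job is handed in, with the robot touching nothing.
It also fails if it takes over 48 s, if anything falls off the work surface, if the arm or the gripper's body presses on something with over 40 N, if the wrist force passes 120 N, or if a joint passes its speed limit or range.

ROBOT

A 7-joint arm with a two-finger parallel gripper is mounted at the origin on a cart in front of the work surface, level with it; the furniture and walls round the work are solid. World frame = base frame: x ahead of the robot, y to its left, z up, the work surface at z = 0. Lengths are in mm, angles in rad, forces in N, time in s.
With the tool pointing down it reaches from about 400 to 875 mm from the base axis. Payload 19.3 kg.
Tool frame: the origin (TCP) lies at the very end of the fingers, on their centre line; the grasp point (between the pads) lies 19 mm behind it; z points along the fingers, y is the direction in which the jaws open and shut (so a half turn about z gives the same grasp; the last joint's range is limited). The gripper opens to 85 mm and grips with 20 to 120 N. Pads are 22 mm wide; open, the fingers measure 114 mm over their backs; the gripper's body (76 mm by 85 mm) begins 54 mm behind the grasp point. The pads swing forward as they close: fully open they stand 13 mm farther back than shut.
Start: joints at [-1.236, 0.521, -0.036, 1.599, 0.021, 1.021, -0.113], TCP at [246.164, 574.472, 231.291] pointing down, gripper open.
Joint ranges: [-2.91, 2.91], [-0.3, 2.13], [-1.5, 1.42], [0.17, 2.43], [-1.26, 4.41], [0.16, 1.93], [-2.52, 2.52]. Speed limits (rad/s): [1.89, 1.89, 2.39, 2.39, 3.01, 3.01, 3.01].

INTERFACE

Orientations are given as a unit quaternion [w, x, y, z].
In Python, from cell import ctrl gives the robot as it stands. The module is installed in compiled form; this text tells all that it offers.
- The arm moves only by the tool servo_tool, never from a script. Its argument "moves" is a list of rows, each a list of 7 numbers: the turn, a rotation vector about the world's x, y, z in degrees, then the shift along the world's x, y, z in mm, then the gripper's target within -1 to 1 (shut at 1, half-way at 0, fully open at -1). In form: [[ax, ay, az, x, y, z, gripper], ...]. A call has 1 to 12 rows; each row is the pose to reach, as a shift and turn from the pose commanded when the call began; what a row does not reach only later rows make up. A row lasts 1/8 s, in which the tool goes at most 62.5 mm and 10.7 degrees, less where a joint would pass 70% of its speed; a pose out of reach is approached as far as the arm can. A call with a gripper value outside its range is refused whole. The fingers move at their own pace and stop on an object; "force" is the grip in N (left out, the last holds). Time passes only in rows, so rows that repeat a pose let the fingers close. It gives the time, the measured TCP pose, the force and the opening at its end, in the units of the state.
- ctrl.read_state(): the state, without advancing time (a new reading comes with each control period).
- ctrl.get_image(name): name is "side" or "top"; returns the picture (384x512x3 uint8, red, green, blue); there is no depth.
- ctrl.camera_info(name): a dict with "mtx" (3x3 intrinsics, pixels), "extrinsics" (4x4, takes a point from world to camera coordinates). Camera axes: x right, y down, z forward; pixel columns grow to the right and rows downward; lengths in mm; the calibration is good to about 2 mm. A picture is of the moment at which its call begins. camera_info takes no time and is no camera call.
- ctrl.hand_in(): hands the job in, once; it reports no verdict.
Trained networks look in the newest picture that a camera, given by its name, has taken for a name from the list of things; names that differ only in an ending like _2 or _b are one class to them, and where a whole thing is asked for, a point or a joint stands for the part that bears it (a point fixed in the world has none). Each returns a list of dicts, best first, with "p" (0 to 1); they miss things now and then, are a little off and sometimes report something else, mostly with a low value. They report only what shows in the picture. A call takes as long as a camera call.
- ctrl.search_frame(camera, query): "xyz" ([x, y, z] in mm, in world coordinates, good to about 4 mm: the middle of the surface that is visible of it).
- ctrl.regions_of(camera, query): "pixels" (384x512 bool, what is visible of it).
- ctrl.landmark_of(camera, query): "xyz" ([x, y, z] in mm, in world coordinates, good to about 4 mm: a listed point, or the origin of a listed thing).
The state is a dict: "clock": time; "qpos": joint angles; "qvel": joint speeds; "tau": joint torques, N m; "tool_pos": TCP position; "eef_rot": TCP orientation; "contact_force": force on the tool from outside, world axes, zero at the start; "ft_torque": the same for the moment, N m; "gripper_width": finger opening in mm.
Only numpy, scipy, OpenCV 4.12 (cv2) and the standard library are available. Lean on these libraries where they do the work, as an engineer would, in place of code of your own. Each camera call takes 0.05 s, during which the arm holds its last target.

## Working session

There is one attempt and no reset: what is moved stays moved. The work goes in short steps, Python scripts to look and compute and a tool call to move; the robot and the scene stay as the last step left them, time stands still between calls to the robot, and variables do not carry over. Pictures are saved under pics/ and viewed, and the job is handed in when it is done.

Besides the shell and the picture viewer there is one more tool, called after "Request:" as name(argument=value, ...) on one line, values as JSON. servo_tool: Moves the arm, as the interface text tells. Its arguments: {"type":"object","properties":{"moves":{"type":"array"},"force":{"type":"number"}},"required":["moves"]}

```bash
mkdir -p pics; python3 - <<'E'
from cell import ctrl
import cv2,numpy as np
for n in ("top","side"):
    im=ctrl.get_image(n); cv2.imwrite(f"pics/{n}0.png",cv2.resize(im[:,:,::-1],(800,600)))
    i=ctrl.camera_info(n); print(n,np.round(i["mtx"],1).tolist(),np.round(i["extrinsics"],3).tolist())
    for q in ["catch_pan","pan_mouth","rake_grip","rake","rake_home","ring","plug","lever_end","cell_0_mid"]:
        r=ctrl.landmark_of(n,q); print(q,[(np.round(d["xyz"],0).tolist(),round(d["p"],2)) for d in r[:6]])
s=ctrl.read_state(); print({k:np.round(v,3).tolist() for k,v in s.items()})
E
```

```text
top [[412.8, 0.0, 256.4], [0.0, 412.8, 194.2], [0.0, 0.0, 1.0]] [[-0.004, -1.0, -0.015, 169.249], [-0.984, 0.007, -0.175, 563.708], [0.175, 0.014, -0.984, 885.308], [0.0, 0.0, 0.0, 1.0]]
catch_pan [([660.0, 153.0, 4.0], 0.81)]
pan_mouth [([627.0, 108.0, 0.0], 0.62), ([566.0, 56.0, 16.0], 0.42)]
rake_grip [([448.0, -71.0, 80.0], 0.61), ([600.0, 21.0, -3.0], 0.53)]
rake [([439.0, -72.0, 1.0], 0.72)]
rake_home [([400.0, 269.0, 2.0], 0.94), ([438.0, -72.0, 2.0], 0.43)]
ring [([670.0, 12.0, -1.0], 0.65)]
plug [([517.0, 111.0, -1.0], 0.61)]
lever_end []
cell_0_mid [([607.0, 19.0, 11.0], 0.56), ([439.0, -73.0, 3.0], 0.51)]
side [[419.7, 0.0, 253.4], [0.0, 419.7, 191.0], [0.0, 0.0, 1.0]] [[-0.325, 0.946, -0.013, 29.05], [0.828, 0.277, -0.488, -447.255], [-0.458, -0.169, -0.873, 1256.444], [0.0, 0.0, 0.0, 1.0]]
catch_pan [([404.0, 272.0, 6.0], 0.64), ([659.0, 151.0, -3.0], 0.58)]
pan_mouth [([630.0, 108.0, -1.0], 0.84)]
rake_grip [([445.0, -74.0, 86.0], 0.85), ([582.0, 98.0, -1.0], 0.34)]
rake [([441.0, -71.0, -6.0], 0.77)]
rake_home [([401.0, 270.0, 8.0], 0.58), ([601.0, 20.0, 0.0], 0.53)]
ring [([673.0, 11.0, -2.0], 0.75), ([515.0, 115.0, 1.0], 0.28)]
plug [([516.0, 118.0, -0.0], 0.41)]
lever_end [([631.0, 64.0, 10.0], 0.33)]
cell_0_mid [([603.0, 23.0, 12.0], 0.42)]
{'clock': 1.0, 'qpos': [-1.236, 0.521, -0.036, 1.599, 0.021, 1.021, -0.113], 'qvel': [-0.0, -0.001, 0.001, -0.001, 0.001, 0.003, -0.0], 'tau': [-0.002, -92.685, 1.977, -37.025, 0.018, 0.002, 0.0], 'tool_pos': [246.177, 574.472, 231.303], 'eef_rot': [0.0, 0.201, 0.98, -0.0], 'contact_force': [-0.94, 0.294, -0.481], 'ft_torque': [-0.008, 0.005, -0.032], 'gripper_width': 85.14}
```

View pics/top0.png

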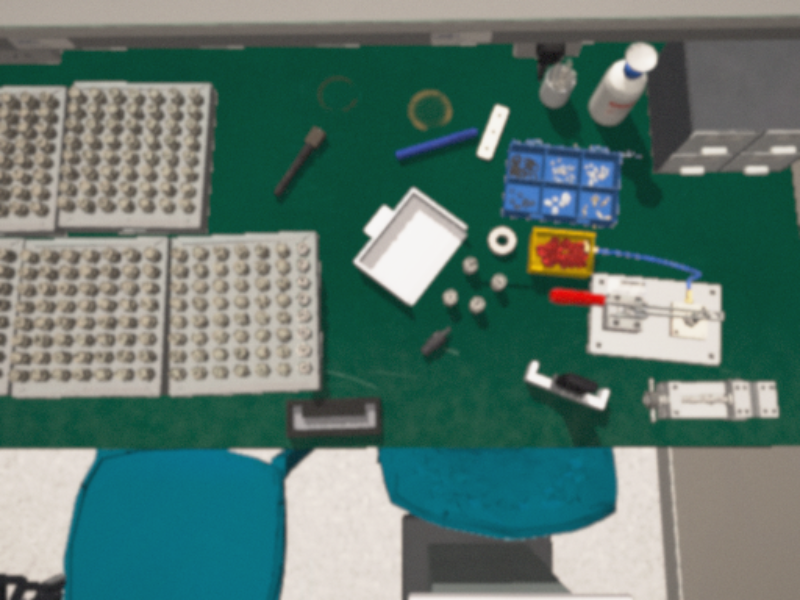

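View pics/side0.png

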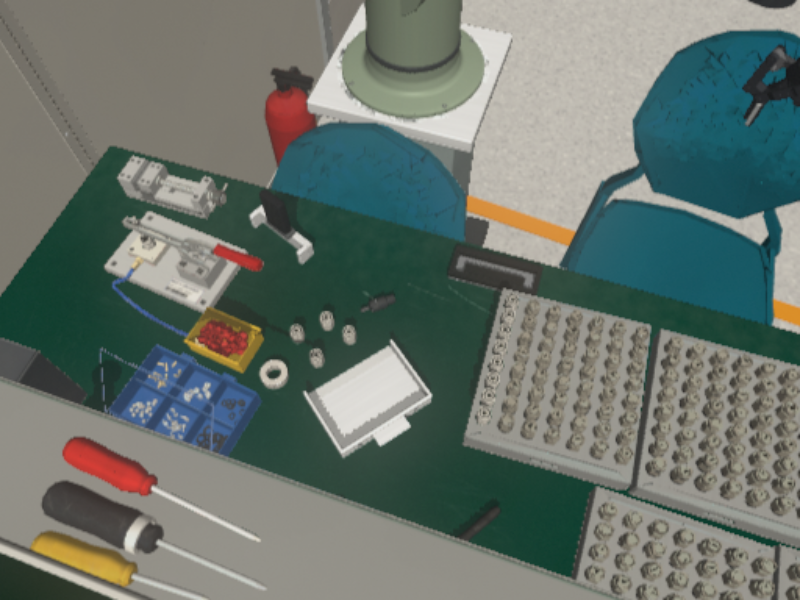

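The pan's mouth faces down and to the right in the top view, with the four cells near (450-500, 265-305). The rake is at (567, 385), its wings pointing up and away from the robot. The home tray is at (335, 417), and the red lever tip at (552, 296). I'll zoom in and measure.

```bash
cat > h.py <<'E'
from cell import ctrl
import cv2,numpy as np
def cam(n):
    i=ctrl.camera_info(n); return np.array(i["mtx"]),np.array(i["extrinsics"])
def proj(n,P):
    K,E=cam(n); P=np.atleast_2d(P); c=P@E[:3,:3].T+E[:3,3]; u=c@K.T; return u[:,:2]/u[:,2:]
def back(n,uv,z=0.):
    K,E=cam(n); uv=np.atleast_2d(uv).astype(float); d=np.c_[uv,np.ones(len(uv))]@np.linalg.inv(K).T@E[:3,:3]; o=-E[:3,:3].T@E[:3,3]
    z=np.broadcast_to(z,len(uv)); return o+d*((z-o[2])/d[:,2])[:,None]
def save(im,f,box,s=6):
    x0,y0,x1,y1=box; c=im[y0:y1,x0:x1]; cv2.imwrite(f,cv2.resize(c[:,:,::-1],None,fx=s,fy=s,interpolation=cv2.INTER_CUBIC))
E
python3 - <<'E'
from h import *
t=ctrl.get_image("top"); s=ctrl.get_image("side"); np.save("t.npy",t); np.save("s.npy",s)
save(t,"pics/tpan.png",(215,110,345,240)if 0 else (220,115,345,215))
save(t,"pics/thome.png",(175,245,255,290),9)
save(t,"pics/trake.png",(325,220,405,275),9)
save(s,"pics/span.png",(170,190,290,295))
for n in("top","side"):
    for q in("cell_0","cell_0_mid"):
        for r in ctrl.regions_of(n,q)[:8]:
            m=r["pixels"]; y,x=np.nonzero(m); print(n,q,round(r["p"],2),m.sum(),x.mean().round(1),y.mean().round(1), np.round(back(n,[[x.mean(),y.mean()]],13.5),0))
    print(n,[(np.round(d["xyz"],0).tolist(),round(d["p"],2)) for d in ctrl.search_frame(n,"cell_0")[:8]])
E
```

```text
top cell_0 0.48 73 318.6 180.7 [[603.  19.  14.]]
top cell_0 0.46 59 287.5 190.3 [[580.  93.  14.]]
top cell_0 0.44 53 300.8 170.1 [[629.  61.  14.]]
top cell_0 0.19 120 278.5 218.2 [[514. 115.  14.]]
top cell_0_mid 0.39 70 318.8 180.6 [[603.  19.  14.]]
top [([625.0, 63.0, 27.0], 0.47), ([598.0, 21.0, 21.0], 0.4)]
side cell_0 0.56 89 209.2 204.8 [[568.  56.  14.]]
side cell_0 0.54 68 190.2 213.4 [[603.  23.  14.]]
side cell_0 0.49 89 202.8 228.7 [[629.  65.  14.]]
side [([574.0, 55.0, 22.0], 0.64), ([584.0, 98.0, 25.0], 0.58), ([453.0, -60.0, 32.0], 0.48)]
```

```bash
ls pics
```

```text
side0.png
span.png
thome.png
top0.png
tpan.png
trake.png
```

View pics/tpan.png

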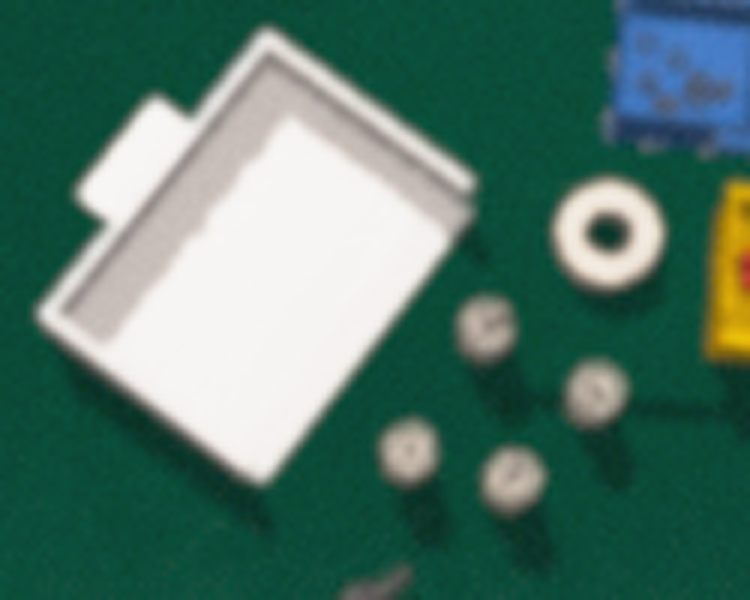

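View pics/thome.png

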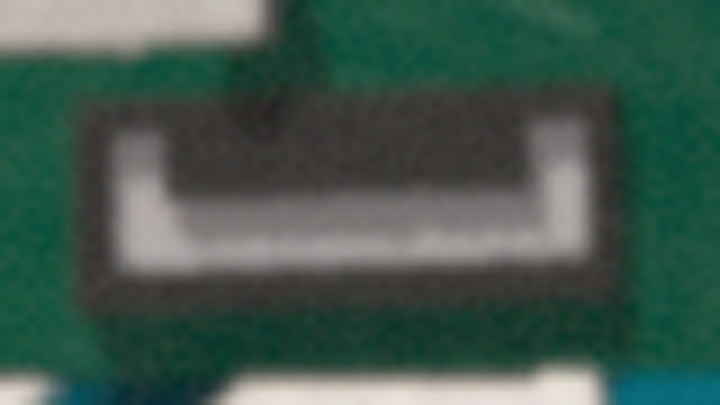

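View pics/trake.png

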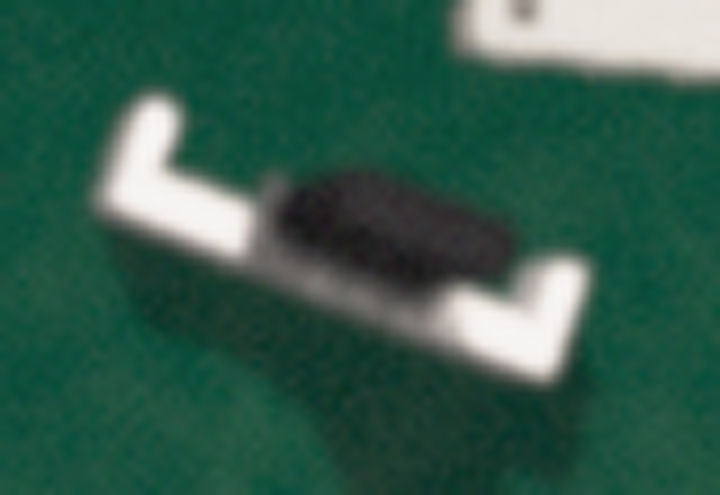

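View pics/span.png

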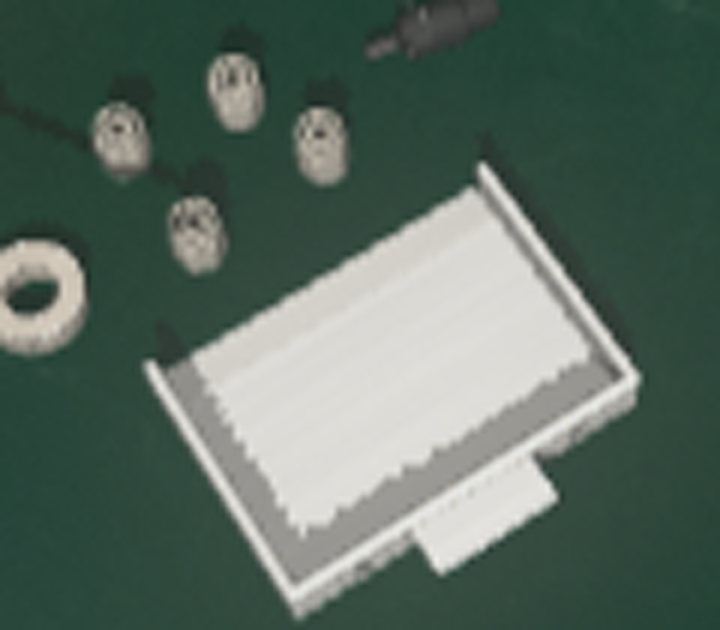

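```bash
python3 - <<'E'
from h import *
def pts(n,L,off,s,z): return back(n,(np.array(L)+.5)/s-.5+np.array(off),z)
def seg(a,b): d=b-a; return np.hypot(*d[:2]).round(1), np.degrees(np.arctan2(d[1],d[0])).round(1)
P=pts("top",[(268,28),(475,183),(262,487),(40,315)],(220,115),6,[27,27,27,27]); print("pan top BR,FR,FL,BL",P[:,:2].round(1),[seg(P[i],P[(i+1)%4]) for i in range(4)])
P=pts("side",[(298,592),(148,362),(482,162),(638,375)],(170,190),6,27); print("pan side",P[:,:2].round(1),[seg(P[i],P[(i+1)%4]) for i in range(4)])
P=pts("top",[(98,200),(552,378),(590,260),(150,92)],(325,220),9,30); print("rake BL BR FR FL",P[:,:2].round(1),[seg(P[i],P[(i+1)%4]) for i in range(4)])
H=pts("top",[(82,98),(622,88),(625,305),(85,310)],(175,245),9,16); print("tray",H[:,:2].round(1),H.mean(0),[seg(H[i],H[(i+1)%4]) for i in range(4)])
H=pts("top",[(113,125),(590,116),(591,262),(115,272)],(175,245),9,16); print("cut",H[:,:2].round(1),H.mean(0),[seg(H[i],H[(i+1)%4]) for i in range(4)])
C=pts("top",[(485,325),(596,388),(408,450),(513,478)],(220,115),6,22);print("cells top",C.round(0))
C=pts("side",[(195,217),(119,125),(321,130),(235,75)],(170,190),6,25);print("cells side",C.round(0))
E
```

```text
pan top BR,FR,FL,BL [[751.9 146.8]
 [686.7  65.4]
 [565.2 150.6]
 [634.4 237.3]] [(np.float64(104.3), np.float64(-128.7)), (np.float64(148.4), np.float64(145.0)), (np.float64(111.0), np.float64(51.4)), (np.float64(148.3), np.float64(-37.6))]
pan side [[747.6 151.8]
 [686.6  70.2]
 [572.9 158. ]
 [634.9 238.7]] [(np.float64(101.9), np.float64(-126.8)), (np.float64(143.7), np.float64(142.3)), (np.float64(101.8), np.float64(52.5)), (np.float64(142.3), np.float64(-37.6))]
rake BL BR FR FL [[ 457.6  -12.3]
 [ 412.9 -123.5]
 [ 442.  -134.7]
 [ 484.8  -26.5]] [(np.float64(119.9), np.float64(-111.9)), (np.float64(31.2), np.float64(-21.0)), (np.float64(116.4), np.float64(68.5)), (np.float64(30.6), np.float64(152.5))]
tray [[429.  334.6]
 [430.9 196.5]
 [376.6 195.6]
 [375.9 332.4]] [403.08749995 264.7613684   16.        ] [(np.float64(138.1), np.float64(-89.2)), (np.float64(54.3), np.float64(-179.1)), (np.float64(136.7), np.float64(90.3)), (np.float64(53.1), np.float64(2.4))]
cut [[422.1 326.4]
 [423.8 204.6]
 [387.3 204.3]
 [385.3 325. ]] [404.64439514 265.08185208  16.        ] [(np.float64(121.8), np.float64(-89.2)), (np.float64(36.5), np.float64(-179.4)), (np.float64(120.8), np.float64(91.0)), (np.float64(36.9), np.float64(2.2))]
cells top [[630.  62.  22.]
 [605.  20.  22.]
 [580.  93.  22.]
 [569.  53.  22.]]
cells side [[627.  64.  25.]
 [601.  22.  25.]
 [579.  95.  25.]
 [567.  56.  25.]]
```

```bash
python3 - <<'E'
from h import *
t=np.array([[551,296]])/1.5625; s=np.array([[262,265]])/1.5625
for z in (100,113,125): print(z,back("top",t,z).round(0),back("side",s,z).round(0))
# handle top z=110 in both views
print(back("top",(np.array([[280,215],[345,170],[515,235],[430,290]])+.5)/9-.5+[325,220],110).round(0))
print(back("side",np.array([[264,198],[284,192]])/1.5625,110).round(0))
E
```

```text
100 [[565. -41. 100.]] [[555. -38. 100.]]
113 [[562. -38. 113.]] [[562. -32. 113.]]
125 [[560. -36. 125.]] [[568. -27. 125.]]
[[449. -40. 110.]
 [459. -55. 110.]
 [444. -94. 110.]
 [432. -73. 110.]]
[[453. -79. 110.]
 [433. -56. 110.]]
```

Request:
servo_tool(moves=[[0,0,-7,40,-40,0,-1],[0,0,-15,80,-85,0,-1],[0,0,-23,115,-135,0,-1],[0,0,-31,145,-185,0,-1],[0,0,-39,170,-240,0,-1],[0,0,-47,185,-295,0,-1],[0,0,-55,195,-350,0,-1],[0,0,-63,200,-405,0,-1],[0,0,-71,201,-460,0,-1],[0,0,-79,201,-515,0,-1],[0,0,-85,201,-570,0,-1],[0,0,-89,201,-610,-20,-1]], force=60)

```text
clock: 2.9
tool_pos: [447.7, -37.6, 212.2]
eef_rot: [0.001, 0.831, 0.556, 0.001]
contact_force: [1.3, 0.9, -0.7]
gripper_width: 85.7
```

Request:
servo_tool(moves=[[0,0,0,0,-20,-10,-1],[0,0,0,0,-36,-40,-1],[0,0,0,0,-36,-75,-1],[0,0,0,0,-36,-110,-1],[0,0,0,0,-36,-135,-1],[0,0,0,0,-36,-148,-1],[0,0,0,0,-36,-150,-1],[0,0,0,0,-36,-150,-1]])

```text
clock: 3.9
tool_pos: [447.6, -71.6, 61.9]
eef_rot: [0.0, 0.83, 0.558, 0.0]
contact_force: [-0.5, 0.7, -0.2]
gripper_width: 85.3
```

```bash
python3 - <<'E'
from h import *
t=ctrl.get_image("top");s=ctrl.get_image("side")
save(t,"pics/t1.png",(315,210,415,285),7)
save(s,"pics/s1.png",(120,90,240,190),6)
s=ctrl.read_state();print({k:np.round(s[k],3).tolist() for k in("clock","tool_pos","eef_rot","contact_force")})
E
```

```text
{'clock': 4.0, 'tool_pos': [447.659, -71.476, 62.057], 'eef_rot': [0.0, 0.83, 0.558, 0.001], 'contact_force': [0.564, 1.04, 1.023]}
```

View pics/t1.png

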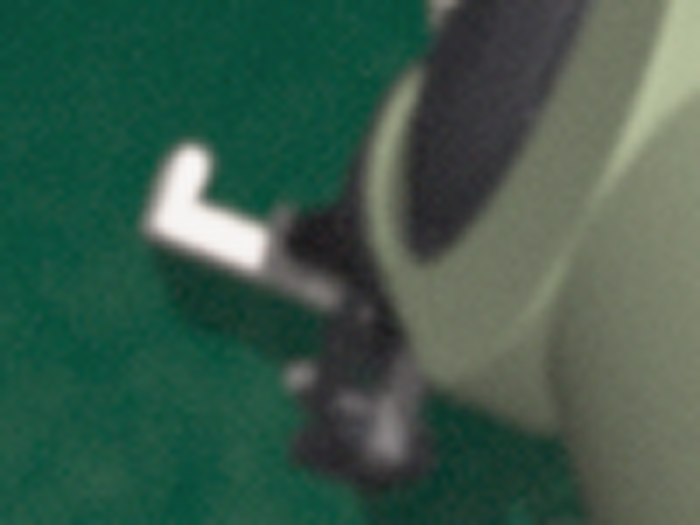

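View pics/s1.png

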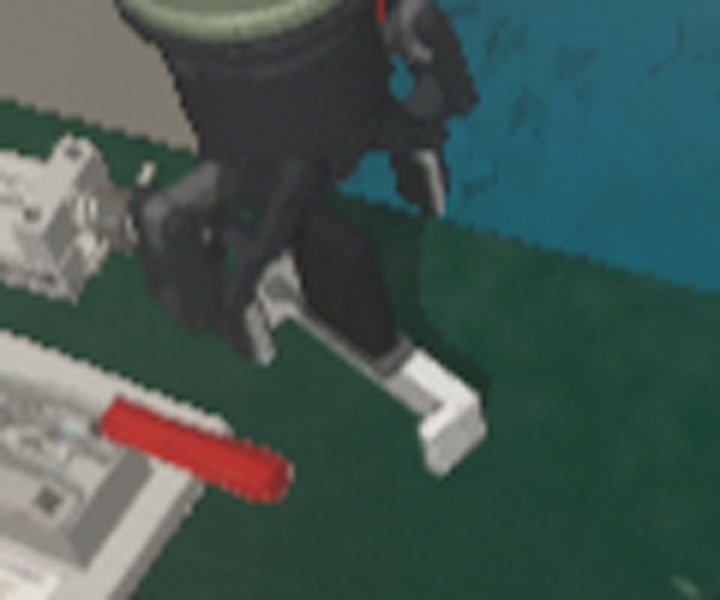

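The handle, at (348, 285) in the side crop, sits midway between the pads at (262, 345) and (432, 190). Closing now.

Request:
servo_tool(moves=[[0,0,0,0,0,0,1],[0,0,0,0,0,0,1],[0,0,0,0,0,0,1],[0,0,0,0,0,0,1],[0,0,0,0,0,0,1],[0,0,0,0,0,0,1],[0,0,0,0,0,0,1],[0,0,0,0,0,0,1]], force=80)

```text
clock: 5.0
tool_pos: [447.3, -71.6, 61.5]
eef_rot: [0.0, 0.83, 0.558, 0.0]
contact_force: [-0.7, -0.4, 6.6]
gripper_width: 14.7
```

Request:
servo_tool(moves=[[0,0,0,0,0,10,1],[0,0,0,0,5,30,1],[0,0,8,0,20,40,1],[0,0,18,0,40,40,1],[0,0,28,10,60,40,1],[0,0,38,25,80,40,1],[0,0,48,40,85,40,1],[0,0,58,50,85,40,1],[0,0,68,53,85,40,1],[0,0,74.6,53,85,40,1],[0,0,74.6,53,85,40,1],[0,0,74.6,53,85,40,1]])

```text
clock: 6.5
tool_pos: [500.1, 13.3, 101.5]
eef_rot: [0.0, 0.324, 0.946, -0.0]
contact_force: [-0.4, -0.4, -1.1]
gripper_width: 14.9
```

```bash
python3 - <<'E'
from h import *
t=ctrl.get_image("top");s=ctrl.get_image("side")
save(t,"pics/t2.png",(230,100,365,240),4)
save(s,"pics/s2.png",(130,110,300,260),4)
st=ctrl.read_state();print({k:np.round(st[k],3).tolist() for k in("clock","tool_pos","eef_rot","contact_force","gripper_width")})
for n in("top","side"):
  for q in("rake","rake_grip"):print(n,q,[(np.round(d["xyz"],0).tolist(),round(d["p"],2)) for d in ctrl.landmark_of(n,q)[:3]])
E
```

```text
{'clock': 6.6, 'tool_pos': [500.126, 13.474, 101.402], 'eef_rot': [0.0, 0.323, 0.946, -0.0], 'contact_force': [0.157, 0.375, -1.903], 'gripper_width': 15.149}
top rake [([495.0, 6.0, 42.0], 0.57)]
top rake_grip []
side rake [([498.0, 9.0, 34.0], 0.59), ([516.0, 114.0, 0.0], 0.25)]
side rake_grip [([500.0, 12.0, 120.0], 0.87), ([630.0, 65.0, 10.0], 0.7)]
```

View pics/t2.png

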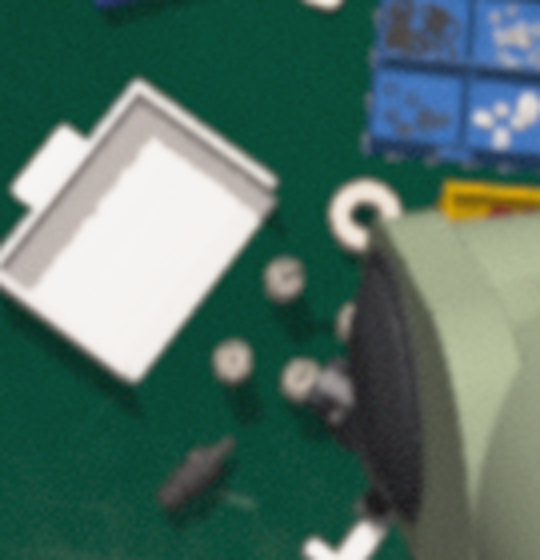

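View pics/s2.png

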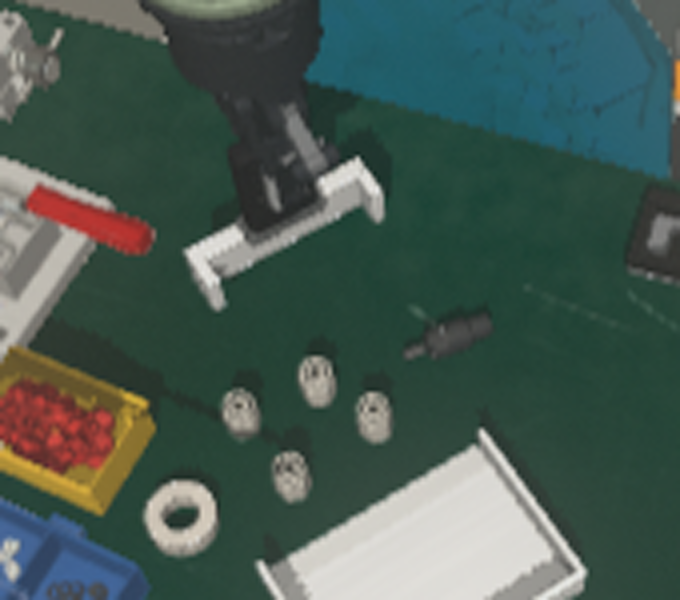

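```bash
python3 - <<'E'
from h import *
P=back("side",(np.array([[361,157],[185,250],[212,282],[384,190]])+.5)/4-.5+[130,110],70)[:,:2]
print(P.round(1)); 
def seg(a,b): d=b-a; return np.hypot(*d).round(1), np.degrees(np.arctan2(d[1],d[0])).round(1)
print([seg(P[i],P[(i+1)%4]) for i in range(4)])
th=np.radians(52.4);u=np.array([np.cos(th),np.sin(th)])
print((P[:2].mean(0)+6*u).round(1),(P[2:].mean(0)-22*u).round(1))
print("expected from tcp",np.array([500.1,13.4])-7*u)
# predicted outline if no offset
v=np.array([-u[1],u[0]]);o=np.array([500.1,13.4])-7*u
for a,b in((-6,58),(-6,-58),(22,-58),(22,58)):
  w=o+a*u+b*v; print((proj("side",[[*w,70]])-[130,110])*4)
E
```

```text
[[448.6  41.2]
 [540.1 -30.6]
 [554.6  -7.5]
 [466.   62.2]]
[(np.float64(116.3), np.float64(-38.1)), (np.float64(27.3), np.float64(57.8)), (np.float64(112.7), np.float64(141.8)), (np.float64(27.3), np.float64(-129.6))]
[498.   10.1] [496.9   9.9]
expected from tcp [495.82898385   7.8539725 ]
[[356.67142436 151.08763984]]
[[182.19167893 244.90728308]]
[[205.85457653 280.06984033]]
[[381.67583791 184.04752905]]
```

Request:
servo_tool(moves=[[0,0,0,25,3,0,1],[0,0,0,50,6,0,1],[0,0,0,61,7.5,-5,1],[0,0,0,61,7.5,-18,1],[0,0,0,61,7.5,-30,1],[0,0,0,61,7.5,-36,1],[0,0,0,61,7.5,-38,1],[0,0,0,61,7.5,-38,1]])

```text
clock: 7.8
tool_pos: [561.1, 21.0, 63.4]
eef_rot: [0.0, 0.322, 0.947, 0.0]
contact_force: [0.1, -0.1, -1.2]
gripper_width: 15.0
```

```bash
python3 - <<'E'
from h import *
s=ctrl.get_image("side")
save(s,"pics/s3.png",(130,110,300,260),4)
st=ctrl.read_state();print({k:np.round(st[k],3).tolist() for k in("clock","tool_pos","eef_rot","contact_force","gripper_width")})
E
```

```text
{'clock': 7.85, 'tool_pos': [561.258, 20.956, 63.533], 'eef_rot': [0.0, 0.322, 0.947, 0.0], 'contact_force': [0.279, 1.047, -2.79], 'gripper_width': 15.087}
```

View pics/s3.png

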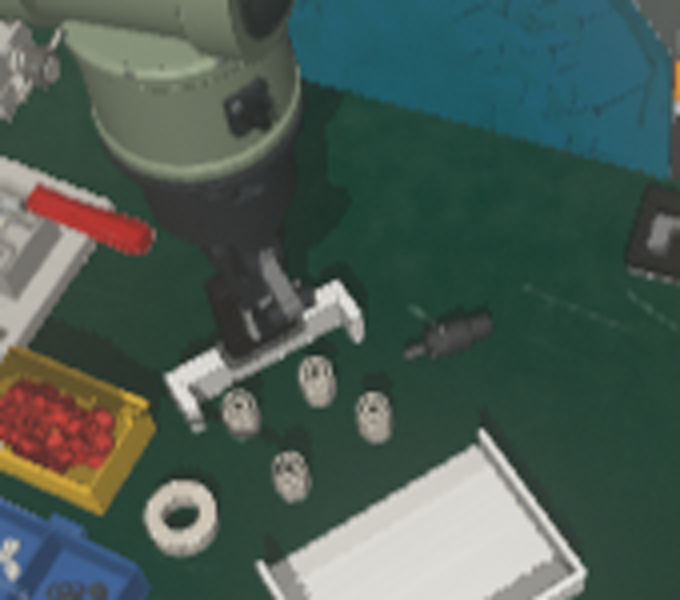

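All four cells lie between the wings, with the plug and ring outside them. Sweeping.

Request:
servo_tool(moves=[[0,0,0,3,4,0,1],[0,0,0,7.3,9.5,0,1],[0,0,0,12.2,15.8,0,1],[0,0,0,17.1,22.2,0,1],[0,0,0,22,28.5,0,1],[0,0,0,26.8,34.8,0,1],[0,0,0,31.7,41.2,0,1],[0,0,0,36.6,47.5,0.5,1],[0,0,0,41.5,53.9,1.5,1],[0,0,0,46.4,60.2,2.5,1],[0,0,0,50,65,3,1],[0,0,0,50,65,3,1]])

```text
clock: 9.35
tool_pos: [611.4, 86.5, 66.3]
eef_rot: [0.0, 0.322, 0.947, 0.0]
contact_force: [-0.1, 0.2, -1.5]
gripper_width: 15.6
```

```bash
python3 - <<'E'
from h import *
s=ctrl.get_image("side")
save(s,"pics/s4.png",(130,130,300,280),4)
st=ctrl.read_state();print({k:np.round(st[k],3).tolist() for k in("clock","tool_pos","eef_rot","contact_force","gripper_width")})
E
```

```text
{'clock': 9.4, 'tool_pos': [611.202, 86.153, 66.271], 'eef_rot': [0.0, 0.322, 0.947, 0.0], 'contact_force': [-0.234, -0.276, -1.116], 'gripper_width': 15.167}
```

View pics/s4.png

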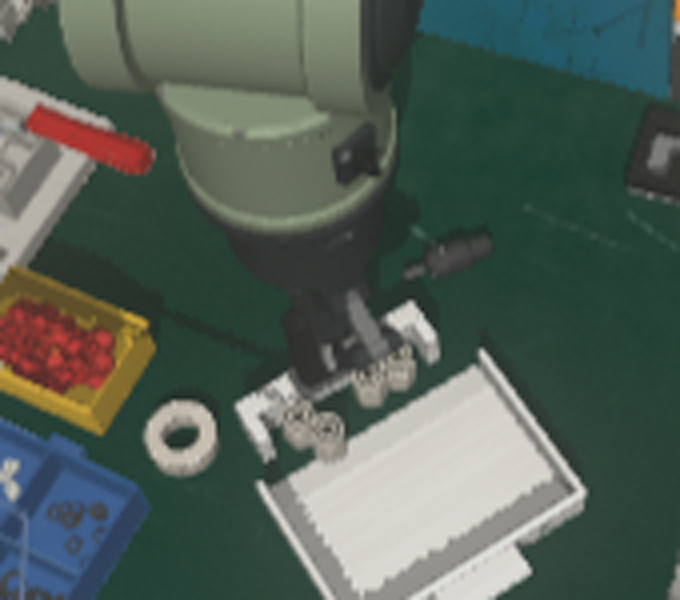

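Cells are in front of the blade at the mouth, all upright. Continuing into the pan.

Request:
servo_tool(moves=[[0,0,0,3,4,0,1],[0,0,0,6.7,8.7,0,1],[0,0,0,10.4,13.5,0,1],[0,0,0,14,18.2,0,1],[0,0,0,17.7,23,0,1],[0,0,0,21.4,27.7,0,1],[0,0,0,25,32.5,0,1],[0,0,0,28.7,37.2,0,1],[0,0,0,32.3,42,0,1],[0,0,0,36,46.7,0,1],[0,0,0,39.6,51.5,0,1],[0,0,0,43,56,0,1]])

```text
clock: 10.9
tool_pos: [654.4, 142.3, 66.3]
eef_rot: [-0.0, 0.322, 0.947, 0.0]
contact_force: [-0.1, -1.0, -2.2]
gripper_width: 15.1
```

```bash
python3 - <<'E'
from h import *
s=ctrl.get_image("side")
save(s,"pics/s5.png",(130,130,300,280),4)
st=ctrl.read_state();print({k:np.round(st[k],3).tolist() for k in("clock","tool_pos","eef_rot","contact_force","gripper_width")})
E
```

```text
{'clock': 10.95, 'tool_pos': [654.704, 143.081, 66.266], 'eef_rot': [0.0, 0.322, 0.947, 0.0], 'contact_force': [-0.411, 0.73, -2.296], 'gripper_width': 15.039}
```

View pics/s5.png

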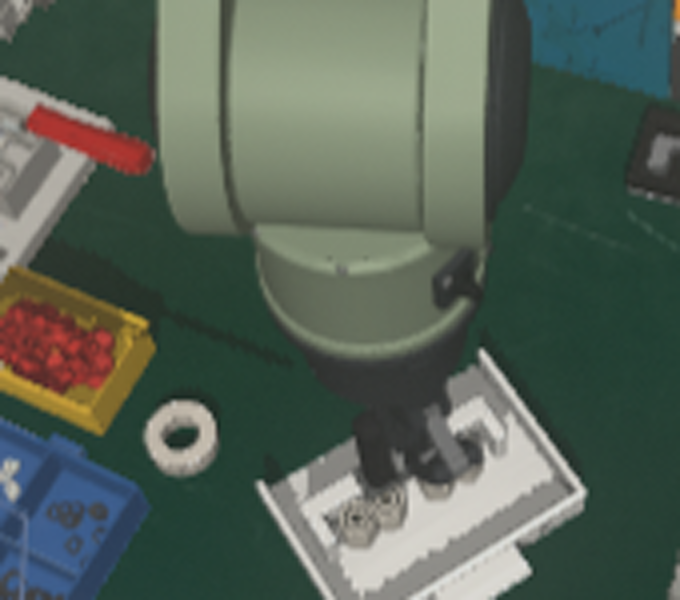

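Request:
servo_tool(moves=[[0,0,0,-6,-8,0,1],[0,0,0,-13,-17,2,1],[0,0,0,-13,-17,25,1],[0,0,0,-13,-17,60,1],[0,0,0,-16,-15,95,1],[0,0,-3,-40,5,105,1],[0,0,-11,-75,25,105,1],[0,0,-20,-115,45,105,1],[0,0,-29,-155,65,105,1],[0,0,-38,-195,90,105,1],[0,0,-46,-230,110,105,1],[0,0,-51.7,-251.3,124,105,1]])

```text
clock: 12.45
tool_pos: [401.0, 265.9, 171.6]
eef_rot: [-0.0, 0.704, 0.71, 0.0]
contact_force: [-0.6, 0.6, -0.7]
gripper_width: 15.4
```

Request:
servo_tool(moves=[[0,0,0,0,0,-20,1],[0,0,0,0,0,-45,1],[0,0,0,0,0,-60,1],[0,0,0,0,0,-65,1],[0,0,0,0,0,-65,1],[0,0,0,0,0,-65,1]])

```text
clock: 13.2
tool_pos: [403.2, 266.1, 106.9]
eef_rot: [-0.0, 0.703, 0.711, 0.0]
contact_force: [-0.4, 0.2, -2.1]
gripper_width: 15.1
```

```bash
python3 - <<'E'
from h import *
t=ctrl.get_image("top");s=ctrl.get_image("side")
save(t,"pics/t6.png",(170,240,260,290),8)
save(t,"pics/t6b.png",(215,110,345,240),5)
save(s,"pics/s6.png",(260,120,360,200),7)
st=ctrl.read_state();print({k:np.round(st[k],3).tolist() for k in("clock","tool_pos","eef_rot","contact_force","gripper_width")})
for q in("rake","rake_home","rake_grip"):print(q,[(n,np.round(d["xyz"],0).tolist(),round(d["p"],2)) for n in("top","side") for d in ctrl.landmark_of(n,q)[:2]])
E
```

```text
{'clock': 13.3, 'tool_pos': [403.086, 266.152, 106.791], 'eef_rot': [-0.0, 0.703, 0.711, 0.0], 'contact_force': [-0.967, 0.594, -1.618], 'gripper_width': 15.227}
rake [('side', [399.0, 265.0, 42.0], 0.67), ('side', [673.0, 10.0, 0.0], 0.15)]
rake_home [('top', [647.0, 160.0, 19.0], 0.69), ('side', [404.0, 270.0, 7.0], 0.81), ('side', [634.0, 169.0, 5.0], 0.43)]
rake_grip [('top', [661.0, 153.0, 1.0], 0.27), ('side', [672.0, 12.0, 0.0], 0.67), ('side', [405.0, 264.0, 128.0], 0.62)]
```

View pics/t6.png

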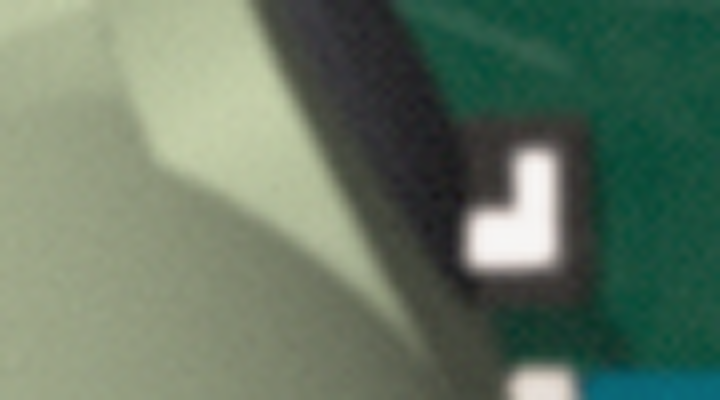

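View pics/t6b.png

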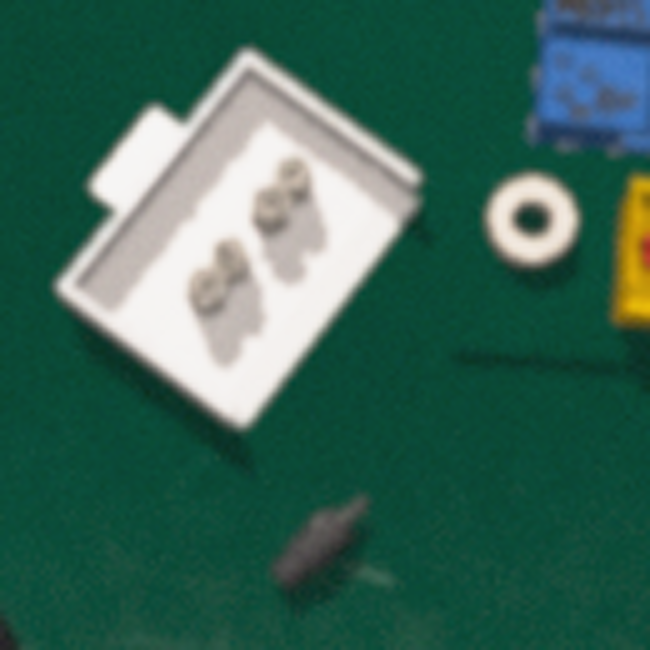

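View pics/s6.png

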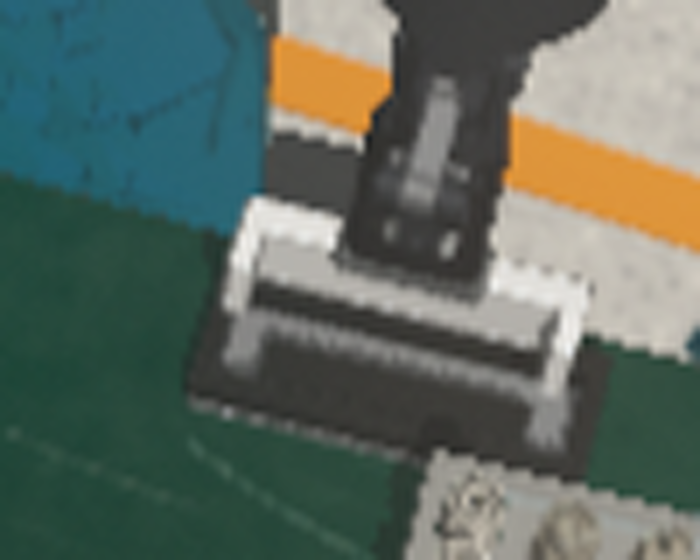

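```bash
python3 - <<'E'
from h import *
s=np.load("s.npy"); save(s,"pics/s7.png",(275,145,360,195),8)
def b(n,L,off,sc,z): return back(n,(np.array(L)+.5)/sc-.5+np.array(off),z)[:,:2].round(1)
print("top rake R wing: tip-outer, back-outer, ", b("top",[(558,148),(558,270)],(170,240),8,75.3))
print("side rake back L,R", b("side",[(256,196),(592,287)],(260,120),7,75.3))
T=np.array([403.1,266.15]);th=np.radians(.7);u=np.array([np.cos(th),np.sin(th)]);v=np.array([-u[1],u[0]]);o=T-7*u
for n in((22,-58),(-6,-58),(-6,58)): print(n,o+n[0]*u+n[1]*v)
E
```

```text
top rake R wing: tip-outer, back-outer,  [[421.1 203.1]
 [388.9 203. ]]
side rake back L,R [[392.4 210.1]
 [392.5 323.7]]
(22, -58) [418.80746659 208.33758357]
(-6, -58) [390.80955624 207.99550755]
(-6, 58) [389.39238415 323.98685043]
```

View pics/s7.png

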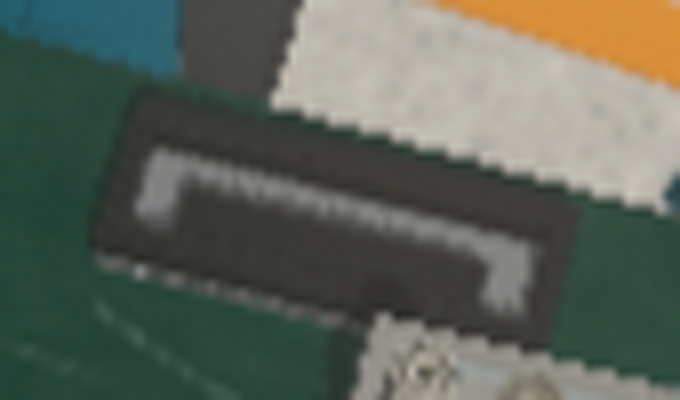

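```bash
python3 - <<'E'
from h import *
def b(n,L,off,sc,z): return back(n,(np.array(L)+.5)/sc-.5+np.array(off),z)[:,:2].round(1)
B=b("side",[(138,88),(93,252),(548,348),(580,210)],(275,145),8,16);print("tray",B.tolist(),B.mean(0))
B=b("side",[(148,146),(133,218),(523,312),(540,240)],(275,145),8,[4,16,16,4]);print("cut",B.tolist(),B.mean(0))
# project predicted cutout outline for candidate home origins on both pics
def outline(o,th,m,z):
    u=np.array([np.cos(th),np.sin(th)]);v=np.array([-u[1],u[0]])
    p=[(-6-m,-58-m),(22+m,-58-m),(22+m,-50+m),(6+m,-50+m),(6+m,50-m),(22+m,50-m),(22+m,58+m),(-6-m,58+m)]
    return np.array([[*(o+a*u+c*v),z] for a,c in p])
def tray(o,th,z):
    u=np.array([np.cos(th),np.sin(th)]);v=np.array([-u[1],u[0]])
    return np.array([[*(o+a*u+c*v),z] for a,c in ((8-27,-69),(8+27,-69),(8+27,69),(8-27,69))])
t=np.load("t.npy");s=np.load("s.npy");sc=8
for n,im,off,box in(("top",t,(170,240),(170,240,260,290)),("side",s,(272,145),(272,145,360,195))):
    c=cv2.resize(im[box[1]:box[3],box[0]:box[2],::-1],None,fx=sc,fy=sc,interpolation=cv2.INTER_CUBIC)
    o=np.array([396.5,266.5])
    for P,col in((outline(o,.012,3,16),(0,255,255)),(outline(o,.012,3,4),(255,0,255)),(tray(o,.012,16),(0,0,255))):
        q=((proj(n,P)-off+.5)*sc-.5).round().astype(np.int32); cv2.polylines(c,[q],True,col,1)
    cv2.imwrite(f"pics/ov_{n}.png",c)
E
```

```text
tray [[377.3, 199.3], [438.4, 203.2], [427.6, 339.8], [377.7, 338.1]] [405.25 270.1 ]
cut [[389.1, 206.8], [423.1, 211.2], [417.9, 330.0], [384.1, 329.4]] [403.55 269.35]
```

View pics/ov_top.png

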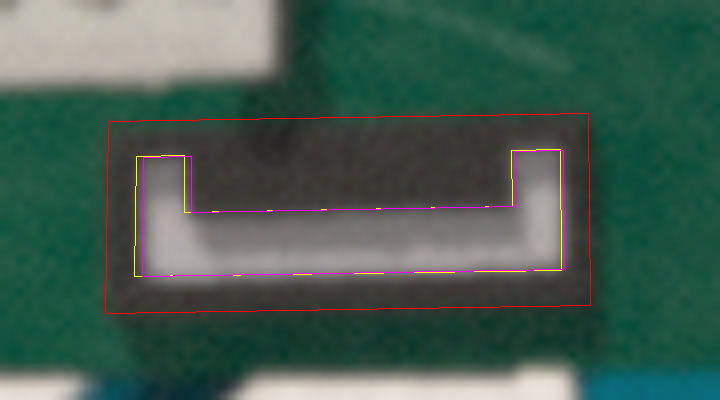

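View pics/ov_side.png

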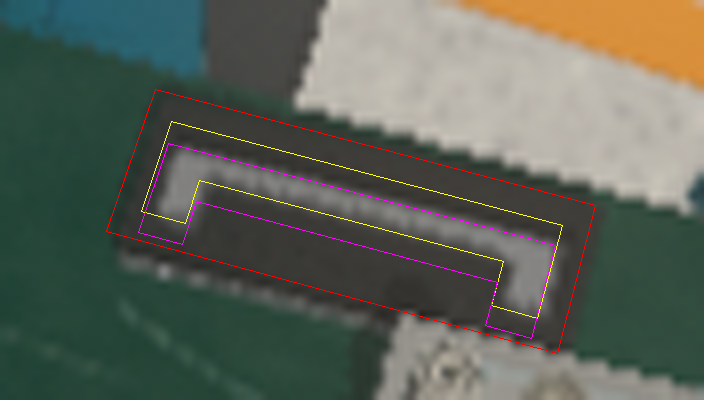

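```bash
cat > ov.py <<'E'
from h import *
def outline(o,th,m,z):
    u=np.array([np.cos(th),np.sin(th)]);v=np.array([-u[1],u[0]])
    p=[(-6-m,-58-m),(22+m,-58-m),(22+m,-50+m),(6+m,-50+m),(6+m,50-m),(22+m,50-m),(22+m,58+m),(-6-m,58+m)]
    return np.array([[*(o+a*u+c*v),z] for a,c in p])
def tray(o,th,z):
    u=np.array([np.cos(th),np.sin(th)]);v=np.array([-u[1],u[0]])
    return np.array([[*(o+a*u+c*v),z] for a,c in ((8-27,-69),(8+27,-69),(8+27,69),(8-27,69))])
def draw(n,im,box,sc,items,f):
    c=cv2.resize(im[box[1]:box[3],box[0]:box[2],::-1],None,fx=sc,fy=sc,interpolation=cv2.INTER_CUBIC)
    for P,col in items:
        q=((proj(n,P)-box[:2]+.5)*sc-.5).round().astype(np.int32); cv2.polylines(c,[q],True,col,1)
    return c
Y,M,R=(0,255,255),(255,0,255),(0,0,255)
E
python3 - <<'E'
from ov import *
t=ctrl.get_image("top");s2=ctrl.get_image("side");np.save("t8.npy",t);np.save("s8.npy",s2)
t0=np.load("t.npy");s0=np.load("s.npy")
def cuts(o,th): return [(outline(np.array(o),th,3,16),Y),(outline(np.array(o),th,3,4),M),(tray(np.array(o),th,16),R)]
def rk(o,th): return [(outline(np.array(o),th,0,75.3),R)]
bt=(175,245,255,288);bs=(272,128,360,195)
a=draw("top",t0,bt,9,cuts((395,265.5),.012),0);b=draw("top",t,bt,9,rk((397,262.5),.012),0)
cv2.imwrite("pics/o1.png",cv2.resize(np.vstack([a,b]),None,fx=.75,fy=.75))
a=draw("side",s0,bs,8,cuts((397,269.5),.012),0);b=draw("side",s2,bs,8,rk((398.4,266.9),.012),0)
cv2.imwrite("pics/o2a.png",a);cv2.imwrite("pics/o2b.png",b)
E
```

```text
(no output)
```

View pics/o1.png

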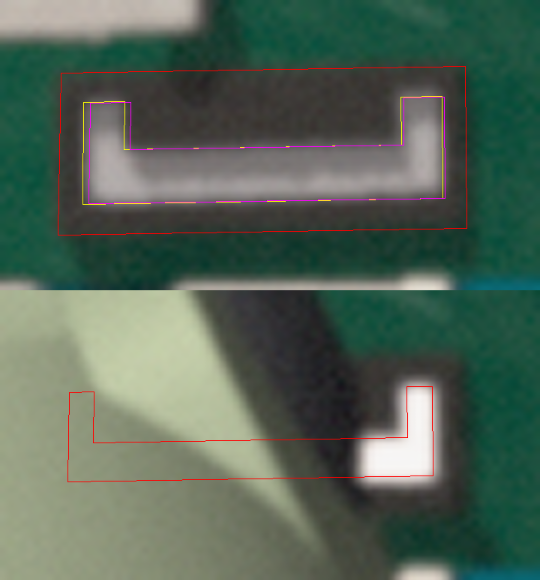

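View pics/o2a.png

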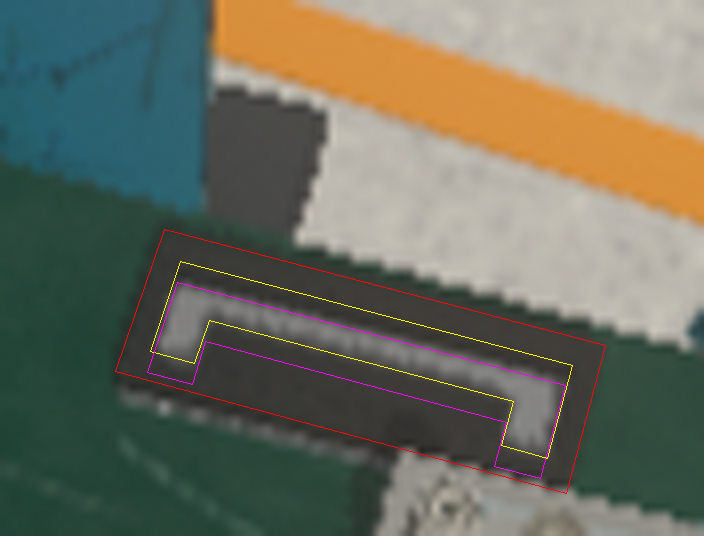

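View pics/o2b.png

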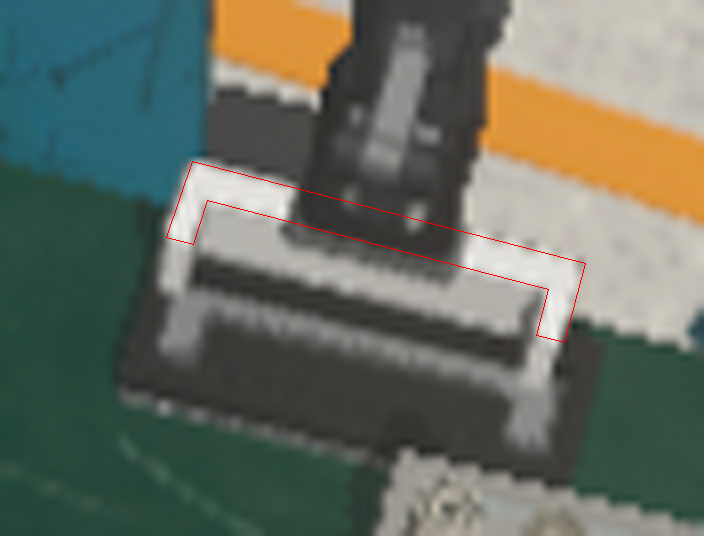

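Request:
servo_tool(moves=[[0,0,0,-1.2,3,0,1],[0,0,0,-1.2,3,-10,1],[0,0,0,-1.2,3,-20,1],[0,0,0,-1.2,3,-26,1],[0,0,0,-1.2,3,-26,1],[0,0,0,-1.2,3,-26,1]])

```text
clock: 14.45
tool_pos: [401.8, 269.0, 80.4]
eef_rot: [0.0, 0.703, 0.711, 0.0]
contact_force: [0.4, 0.4, -0.8]
gripper_width: 15.2
```

```bash
python3 - <<'E'
from h import *
t=ctrl.get_image("top");s=ctrl.get_image("side")
save(t,"pics/t9.png",(210,240,265,290),9)
save(s,"pics/s9.png",(272,128,360,195),8)
st=ctrl.read_state();print({k:np.round(st[k],3).tolist() for k in("clock","tool_pos","eef_rot","contact_force","gripper_width")})
E
```

```text
{'clock': 14.55, 'tool_pos': [401.812, 269.034, 80.508], 'eef_rot': [0.0, 0.703, 0.711, 0.0], 'contact_force': [0.256, -0.651, -2.203], 'gripper_width': 15.279}
```

View pics/t9.png

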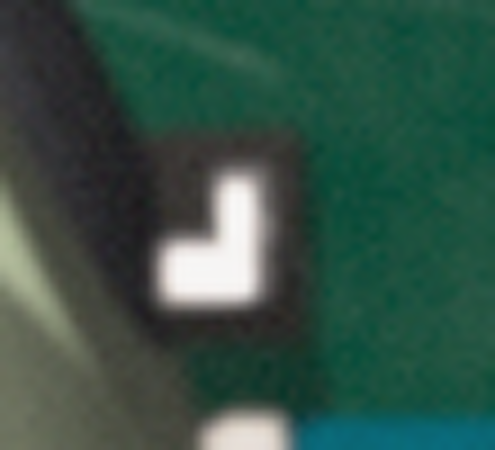

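View pics/s9.png

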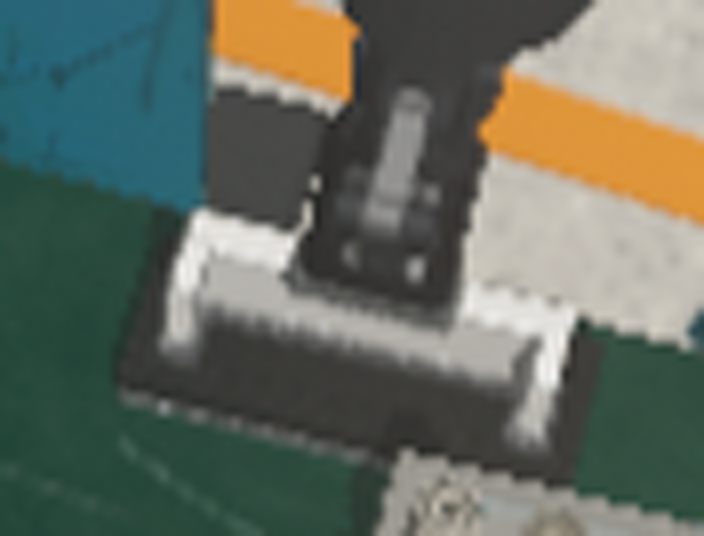

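Request:
servo_tool(moves=[[0,0,0,0,0,-2,1],[0,0,0,0,0,-4,1],[0,0,0,0,0,-6,1],[0,0,0,0,0,-8,1],[0,0,0,0,0,-8,1]])

```text
clock: 15.18
tool_pos: [401.6, 268.9, 72.1]
eef_rot: [-0.0, 0.703, 0.711, -0.0]
contact_force: [-0.8, -0.1, -1.1]
gripper_width: 14.8
```

Request:
servo_tool(moves=[[0,0,0,0,0,-2,1],[0,0,0,0,0,-4,1],[0,0,0,0,0,-5.5,1],[0,0,0,0,0,-6.5,1],[0,0,0,0,0,-6.5,1],[0,0,0,0,0,-6.5,1]])

```text
clock: 15.92
tool_pos: [401.7, 269.0, 65.8]
eef_rot: [-0.0, 0.703, 0.711, 0.0]
contact_force: [0.4, -0.9, -0.9]
gripper_width: 15.1
```

Request:
servo_tool(moves=[[0,0,0,0,0,-0.6,1],[0,0,0,0,0,-1,1],[0,0,0,0,0,-1,1]])

```text
clock: 16.3
tool_pos: [401.8, 269.0, 65.5]
eef_rot: [-0.0, 0.703, 0.711, 0.0]
contact_force: [-3.3, -2.3, 17.7]
gripper_width: 15.2
```

Request:
servo_tool(moves=[[0,0,0,0,0,0.5,0.4],[0,0,0,0,0,0.5,0.4],[0,0,0,0,0,0.5,0.4],[0,0,0,0,0,0.5,0.4],[0,0,0,0,0,0.5,0.4]])

```text
clock: 16.92
tool_pos: [401.7, 269.0, 65.2]
eef_rot: [-0.0, 0.703, 0.711, -0.0]
contact_force: [-0.0, -0.4, -0.4]
gripper_width: 25.8
```

```bash
python3 - <<'E'
from h import *
s=ctrl.get_image("side")
save(s,"pics/s10.png",(272,110,360,195),7)
st=ctrl.read_state();print({k:np.round(st[k],3).tolist() for k in("clock","tool_pos","eef_rot","contact_force","gripper_width")})
E
```

```text
{'clock': 16.975, 'tool_pos': [401.633, 268.979, 65.267], 'eef_rot': [-0.0, 0.703, 0.711, -0.0], 'contact_force': [0.608, -0.182, 0.324], 'gripper_width': 25.417}
```

View pics/s10.png

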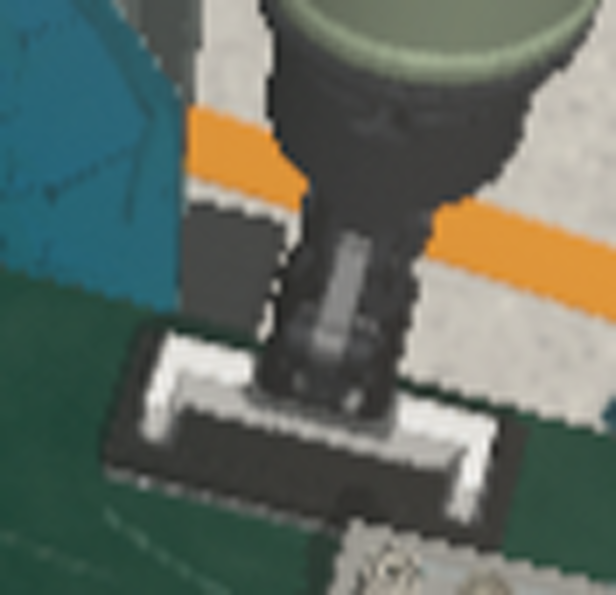

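The foot is down in the cutout and released with no force. Lifting straight up.

Request:
servo_tool(moves=[[0,0,0,0,0,10,0.4],[0,0,0,0,0,25,0.4],[0,0,0,0,0,50,0.2],[0,0,0,0,0,90,0],[0,0,0,0,0,130,0],[0,0,0,0,40,150,0],[0,0,0,0,90,160,0],[0,0,0,-20,140,160,0],[0,0,0,-40,180,160,0],[0,0,0,-60,220,160,0],[0,0,0,-60,220,160,0]])

```text
clock: 18.35
tool_pos: [339.2, 491.7, 226.0]
eef_rot: [-0.001, 0.701, 0.713, 0.0]
contact_force: [0.2, -0.6, -0.3]
gripper_width: 42.7
```

```bash
python3 - <<'E'
from ov import *
t=ctrl.get_image("top");s=ctrl.get_image("side")
save(t,"pics/t11.png",(165,220,265,290),7)
save(t,"pics/t11b.png",(215,110,345,240),5)
save(s,"pics/s11.png",(180,110,360,260),4)
st=ctrl.read_state();print({k:np.round(st[k],3).tolist() for k in("clock","tool_pos","contact_force","gripper_width")})
for q in("rake","rake_grip","ring","plug"):print(q,[(n,np.round(d["xyz"],0).tolist(),round(d["p"],2)) for n in("top","side") for d in ctrl.landmark_of(n,q)[:1]])
E
```

```text
{'clock': 18.45, 'tool_pos': [341.661, 488.707, 226.059], 'contact_force': [1.399, -0.618, 0.481], 'gripper_width': 42.71}
rake [('side', [397.0, 272.0, -1.0], 0.62)]
rake_grip [('side', [401.0, 268.0, 86.0], 0.72)]
ring [('top', [672.0, 17.0, 1.0], 0.56), ('side', [674.0, 9.0, 0.0], 0.55)]
plug [('top', [518.0, 116.0, -2.0], 0.43), ('side', [516.0, 116.0, 0.0], 0.58)]
```

View pics/t11.png

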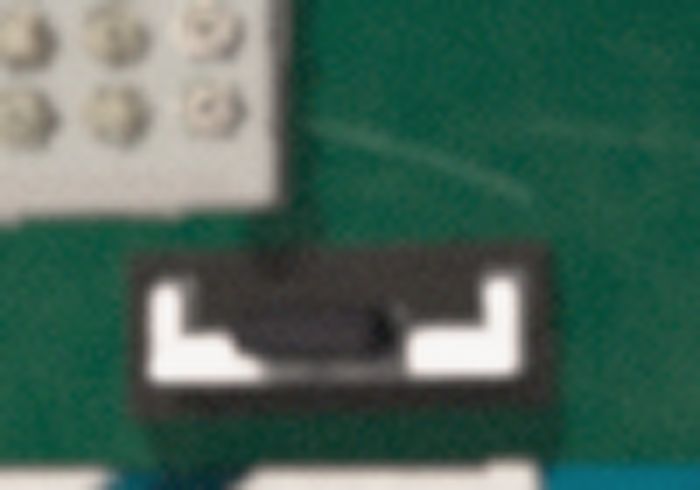

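View pics/s11.png

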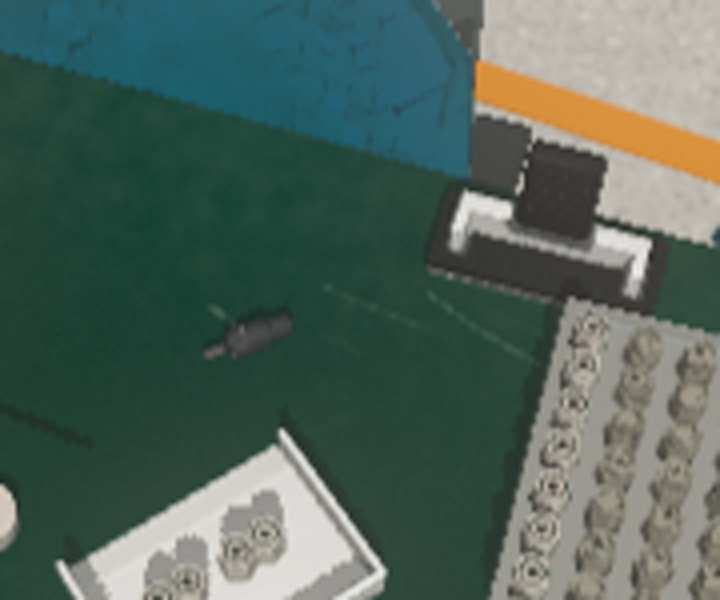

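View pics/t11b.png

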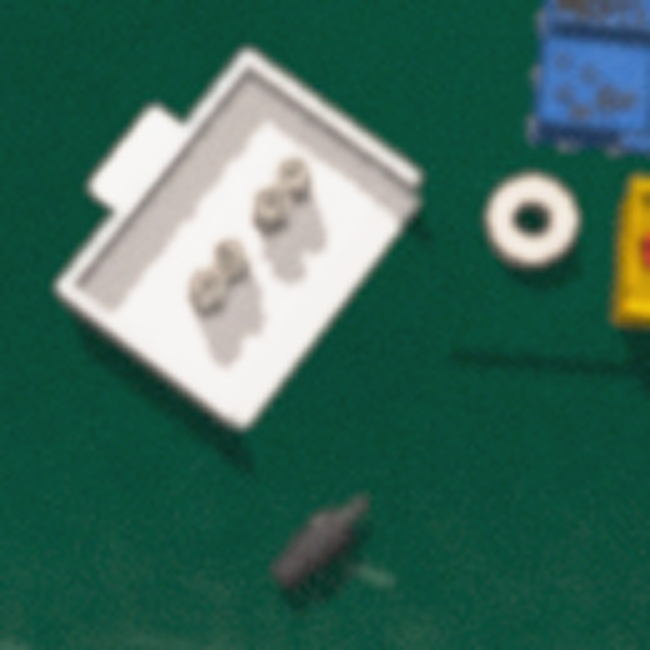

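All four cells stand well inside the pan. The rake is upright in its cutout with its wings in the slots, the ring and plug are where they were, and the gripper is clear.

```bash
python3 -c "
from cell import ctrl
print(ctrl.hand_in(), ctrl.read_state()['clock'])"
```

```text
the job is handed in; nothing more can be done
the job is handed in; nothing more can be done
```

The job is done and handed in at about 18.7 s of the 48 s. I gripped the rake by its handle, swept the four cells into the pan in one pass, and lowered the rake into its cutout.

- **Cells:** the last pictures show all four standing upright well past the pan's mouth. The fingers did not touch or lift them.
- **Rake:** it stands upright, turned the right way, with both wings in the slots. It met the cutout floor at about the expected height: TCP at 65.5 mm, 17.7 N downward before I released it.
- **Ring and plug:** they look unmoved in the pictures. The located positions match the first ones to within 6 mm, about the networks' accuracy.
- **Disagreements:** the two cameras differed by 2 to 4 mm in y, so I aligned the rake with the cutout by comparing both within each picture. In the last check the rake was found only from the side camera, not from the top. I confirmed it in the top picture by eye.

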